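# Strip the air filter

## Robot

A 7-joint arm with a two-finger parallel gripper is mounted at the origin on a cart in front of the work surface, level with it; the furniture and walls round the work are solid. World frame = base frame: x ahead of the robot, y to its left, z up, the work surface at z = 0. Lengths are in m, angles in rad, forces in N, time in s.
With the tool pointing down it reaches from about 0.425 to 0.925 m from the base axis. Payload 6.8 kg.
Tool frame: the origin (TCP) lies on the mounting face of the last link; the fingertips stand 173 mm ahead of it and the grasp point (between the pads) lies 155 mm ahead of it; z points along the fingers, y is the line along which they close (so a half turn about z gives the same grasp; the last joint's range is limited). The gripper opens to 85 mm and grips with 20 to 120 N. Pads are 22 mm wide; open, the fingers measure 114 mm over their backs; the gripper's body (76 mm by 85 mm) begins 54 mm behind the grasp point. The pads swing forward as they close: fully open they stand 13 mm farther back than shut.
Start: joints at [1.105, 0.477, 0.022, 1.555, -0.011, 1.109, -0.083], TCP at [0.236, -0.632, 0.405] pointing down, gripper open.
Joint ranges: [-2.96, 2.96], [-0.34, 2.1], [-1.41, 1.46], [0.24, 2.44], [-1.37, 4.51], [0.17, 1.92], [-2.96, 2.96]. Speed limits (rad/s): [2.39, 2.39, 3.14, 3.14, 3.14, 3.14, 3.14].

## Interface

Orientations are given as a rotation vector (axis times angle).
In Python, from bench import r gives the robot as it stands.
- The arm moves only by the tool carry_out, never from a script. Its argument "moves" is a list of rows, each a list of 5 numbers: the shift along the tool's x, y, z in m, then the turn about the tool's z in rad, then the finger opening in m, from 0 to 0.0854. In form: [[dx, dy, dz, roll, claw], ...]. A call has exactly 8 rows; each row is the pose to reach, as a shift and turn from the pose commanded when the call began, along the tool's axes at that moment; what a row does not reach only later rows make up. A row lasts 1/10 s, in which the tool goes at most 50 mm and 8.59 degrees, less where a joint would pass 70% of its speed; a pose out of reach is approached as far as the arm can. A call with a gripper value outside its range is refused whole. The fingers move at their own pace and stop on an object; "force" is the grip in N (left out, the last holds). Time passes only in rows, so rows that repeat a pose let the fingers close, or fill a call up. It gives the time, the measured TCP pose, the force, the opening and the grip force at its end, in the units of the state.
- r.get_obs(): the state, without advancing time (a new reading comes with each control period).
- r.grab_frame(name): name is "scene" or "side" or "wrist"; returns the picture (384x512x3 uint8, red, green, blue); there is no depth.
- r.calibration(name): a dict with "fx", "fy", "cx", "cy" (pixels), "rvec" (rotation vector, rad) and "tvec" (3), from world to camera coordinates, as OpenCV has them. Camera axes: x right, y down, z forward; pixel columns grow to the right and rows downward; lengths in m; the calibration is good to about 2 mm. A picture is of the moment at which its call begins: read the wrist's pose just before it. calibration takes no time and is no camera call; for the wrist camera it gives the pose at the moment of the call.
- r.hand_in(): hands the job in; it is judged then, once.
The state is a dict: "clock": time; "joints": joint angles; "qvel": joint speeds; "tau": joint torques, N m; "tcp_pos": TCP position; "orientation": TCP orientation; "contact_force": force on the tool from outside, world axes, zero at the start; "moment": the same for the moment, N m; "grip_width": finger opening in m; "gripper_force": force on a finger pad.
Only numpy, scipy, OpenCV 4.12 (cv2) and the standard library are available. Lean on these libraries where they do the work, as an engineer would, in place of code of your own. Each camera call takes 0.05 s, during which the arm holds its last target. There are 200 camera calls.

## Task

Take the air filter apart: lift the bell-shaped cover off the filter bowl by its knob and set it down upright, wholly on the round cork pad. Then draw the pleated filter element straight up out of the bowl and stand it upright on the floor of the round dark pan. Set both parts down, do not drop them.

Things in the scene. Friction and masses are not known exactly. Their poses are not given: they have to be found in the camera images.
- cover_center (a point): Loose grey cover; point on its axis half-way up, z up. 110 mm tall, 0.35 kg: open-bottomed bell, 84 mm outer, 74 mm inner diameter, 70 mm tall; on it a black cylindrical knob, 28 mm diameter, 40 mm tall (15 to 55 mm above the point). Starts on the fixed bowl, lower edge 44 mm above the bench, over a 6 mm upstand (2 mm play), hiding the element. Lifts straight off; clears the element after 62 mm.
- element_center (a point): Loose pleated cylinder with dark end caps, 48 mm diameter, 90 mm tall, 0.2 kg; point at its centre, z up. Starts under the cover, upright in the fixed bowl (aluminium cup, 88 mm diameter, on a 110 mm square foot), base 16 mm above the bench, in a 56 mm bore. Bowl's top is 50 mm above the bench: the element's upper 56 mm stand free once uncovered. Lifts straight out.
- pad: Fixed round cork pad lying on the bench, 160 mm in diameter, 4 mm thick; origin at the centre of its underside. The cover goes on it.
- pan: Open round dark grey pan standing loose on the bench, 0.45 kg, 146 mm in diameter at the rim, narrowing to about 110 mm at its flat floor, 59 mm tall; its inner floor is 5 mm above the bench; origin at the centre of its underside. The filter element goes in it.

How it is judged:
By the outcome, as a careful person would: the job done as asked, in the order asked, and still so for the second after the job is handed in, with the robot touching nothing.
It also fails if it takes over 58 s, if anything falls off the work surface, if the arm or the gripper's body presses on something with over 40 N, if the wrist force passes 120 N, or if a joint passes its speed limit or range.

## Working session

There is one attempt and no reset: what is moved stays moved. The work goes in short steps, Python scripts to look and compute and a tool call to move; the robot and the scene stay as the last step left them, time stands still between calls to the robot, and variables do not carry over. Pictures are saved under pics/ and viewed, at most 10 in all, crops included, and the job is handed in when it is done.

Besides the shell and the picture viewer there is one more tool, called as a command line: name --pt "numbers of a row" for each row, then --argument value for the rest. carry_out: Moves the arm, as the interface text tells. Its arguments: {"type":"object","properties":{"moves":{"type":"array","items":{"type":"array","items":{"type":"number"}}},"force":{"type":"number"}},"required":["moves"]}

```bash
mkdir -p pics; python3 - <<'E'
from bench import r
import cv2,numpy as np
o=r.get_obs(); print({k:np.round(v,3) for k,v in o.items()})
a=r.grab_frame("scene");b=r.grab_frame("side")
for n,i in(("scene",a),("side",b)):
    cv2.imwrite(f"pics/{n}0.png",i[:,:,::-1]); print(n,r.calibration(n))
E
```

```text
{'clock': np.float64(0.0), 'joints': array([ 1.105,  0.478,  0.022,  1.556, -0.012,  1.109, -0.083]), 'qvel': array([-0.   , -0.   , -0.001, -0.001, -0.001, -0.001, -0.001]), 'tau': array([-1.0000e-03, -5.9646e+01,  1.6080e+00, -2.8120e+01,  1.2000e-02,
        9.0000e-03, -0.0000e+00]), 'tcp_pos': array([ 0.236, -0.632,  0.404]), 'orientation': array([-3.09e+00, -5.59e-01,  1.00e-03]), 'contact_force': array([-0.292, -1.207,  0.161]), 'moment': array([-0.062,  0.004,  0.003]), 'gripper_force': np.float64(0.0), 'grip_width': np.float64(0.085)}
scene {'fx': 477.9770518593001, 'fy': 477.9770518593001, 'cx': 259.8551890627398, 'cy': 198.25869494015743, 'rvec': array([ 0.90451563, -2.34004458,  1.28648751]), 'tvec': array([0.36009303, 0.23796765, 0.97828169])}
side {'fx': 485.6031135246681, 'fy': 485.6031135246681, 'cx': 257.8569497226512, 'cy': 196.2859229344374, 'rvec': array([ 0.20162045, -2.80785266,  1.25829867]), 'tvec': array([0.45577382, 0.10670934, 1.27067277])}
```

View pics/scene0.png

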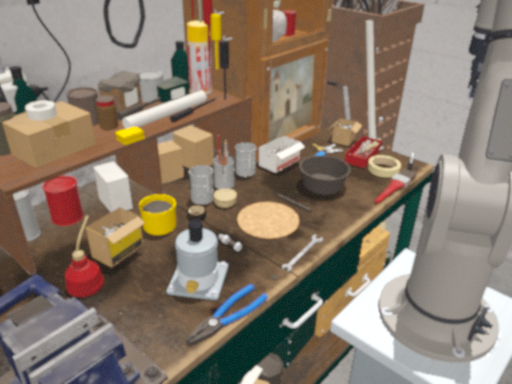

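View pics/side0.png

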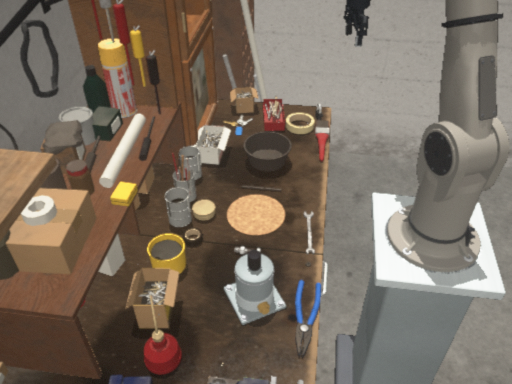

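The scene view shows the knob top at about (195,223), the pad at (268,220) and the pan rim at (325,173). In the side view they are at (254,252), (256,214) and (268,148).

```bash
cat > h.py <<'E'
from bench import r
import cv2,numpy as np
from scipy.spatial.transform import Rotation as R
def cam(n):
    c=r.calibration(n);K=np.array([[c['fx'],0,c['cx']],[0,c['fy'],c['cy']],[0,0,1]])
    return K,cv2.Rodrigues(np.array(c['rvec']))[0],np.array(c['tvec'])
def onplane(n,uv,z,c=None):
    K,Rm,t=c or cam(n); d=Rm.T@np.linalg.solve(K,[*uv,1]); o=-Rm.T@t
    return o+d*(z-o[2])/d[2]
def proj(n,P,c=None):
    K,Rm,t=c or cam(n); return cv2.projectPoints(np.float64(P).reshape(-1,3),cv2.Rodrigues(Rm)[0],t,K,None)[0][:,0]
def tool():
    o=r.get_obs(); return np.array(o['tcp_pos']),R.from_rotvec(o['orientation'])
def circ(c,rad,z):
    a=np.linspace(0,2*np.pi,60); return np.c_[c[0]+rad*np.cos(a),c[1]+rad*np.sin(a),0*a+z]
E
python3 - <<'E'
from h import *
for n,k,p,q in(("scene",(195,223),(268,220),(325,173)),("side",(254,252),(256,214),(268,148))):
    print(n,"knob",onplane(n,k,.154).round(3),"pad",onplane(n,p,.004).round(3),"pan",onplane(n,q,.059).round(3))
    im=cv2.imread(f"pics/{n}0.png"); hsv=cv2.cvtColor(im,cv2.COLOR_BGR2HSV)
    m=cv2.inRange(hsv,(5,60,120),(22,200,255)); N,l,s,c=cv2.connectedComponentsWithStats(m)
    i=l[int(p[1]),int(p[0])]; print(i,s[i],c[i])
    e=cv2.fitEllipse(max(cv2.findContours(np.uint8(l==i),0,1)[0],key=len)); print(e, onplane(n,e[0],.004).round(3))
p,q=tool();print(q.as_matrix().round(3))
E
```

```text
scene knob [0.43  0.26  0.154] pad [ 0.464 -0.012  0.004] pan [ 0.446 -0.234  0.059]
219 [ 236  200   64   40 1972] [267.69878296 219.59584178]
((267.7063903808594, 219.60389709472656), (38.0027961730957, 63.59965515136719), 92.48405456542969) [ 0.466 -0.013  0.004]
side knob [0.432 0.254 0.154] pad [ 0.468 -0.016  0.004] pan [ 0.465 -0.249  0.059]
114 [ 226  194   60   42 1942] [255.40319258 214.22914521]
((255.40301513671875, 214.2283935546875), (40.670223236083984, 58.58413314819336), 89.54376983642578) [ 0.469 -0.015  0.004]
[[ 0.937  0.35  -0.001]
 [ 0.35  -0.937  0.002]
 [-0.    -0.002 -1.   ]]
```

```bash
python3 - <<'E'
from h import *
out=[]
for n in("scene","side"):
    im=cv2.imread(f"pics/{n}0.png"); c=cam(n); S=4
    im=cv2.resize(im,None,fx=S,fy=S,interpolation=cv2.INTER_CUBIC)
    for cc,rad,z,col in(((.431,.256),.014,.154,(0,0,255)),((.431,.256),.042,.044,(0,255,0)),((.431,.256),.042,.114,(0,255,0)),((.457,-.243),.073,.059,(0,255,255)),((.457,-.243),.055,.0,(255,0,255))):
        cv2.polylines(im,[np.int32(S*proj(n,circ(cc,rad,z),c)+S/2)],True,col,1)
    for P in((.431,.256,.1),(.457,-.243,.03)):
        u,v=np.int32(S*proj(n,P,c)[0]); out.append(im[v-145:v+145,u-190:u+190])
cv2.imwrite("pics/ov.png",np.vstack([np.hstack(out[:2]),np.hstack(out[2:])]))
E
```

```text
(no output)
```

View pics/ov.png

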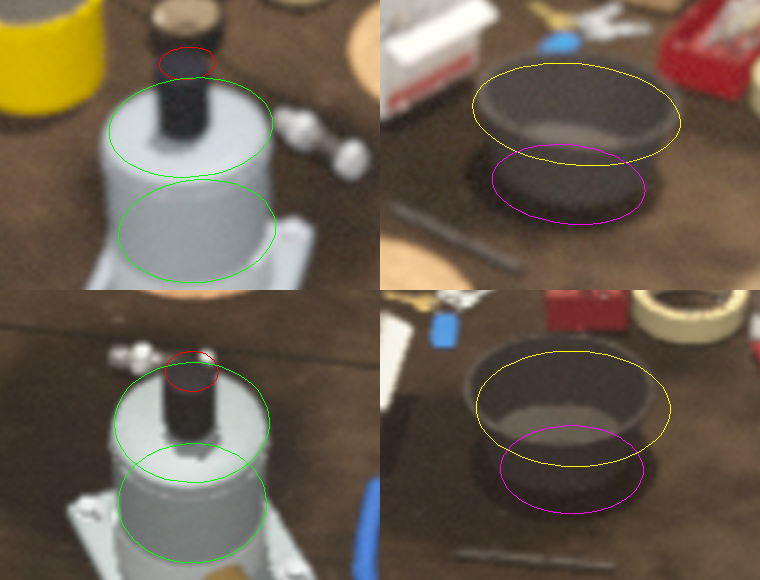

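carry_out --pt "0.02 -0.019 0 0 0.085" --pt "0.055 -0.052 0 0 0.085" --pt "0.09 -0.085 0 0 0.085" --pt "0.125 -0.118 0 0 0.085" --pt "0.16 -0.151 0 0 0.085" --pt "0.195 -0.184 0 0 0.085" --pt "0.23 -0.217 0 0 0.085" --pt "0.265 -0.25 0 0 0.085"

```text
clock: 0.9
tcp_pos: [0.3974, -0.3034, 0.4046]
orientation: [-3.091, -0.559, 0.0]
contact_force: [0.1, -0.1, -0.6]
grip_width: 0.0849
gripper_force: 0.0
```

```bash
python3 - <<'E'
from h import *
from scipy.optimize import least_squares
c={n:cam(n) for n in("scene","side")}
P=(.457,-.243,.059)
t={"scene":proj("scene",P,c["scene"])[0]+np.array([3,-6])/4,"side":proj("side",P,c["side"])[0]+np.array([-15,-18])/4}
s=least_squares(lambda x:np.r_[[proj(n,(*x,.059),c[n])[0]-t[n] for n in t]].ravel(),[.457,-.243]);print(s.x,s.fun)
p,q=tool();print(p.round(3),r.get_obs()['clock'],r.get_obs()['joints'].round(2))
print("to A",q.inv().apply(np.array([.50,.0,.404])-p).round(3),"to B",q.inv().apply(np.array([.431,.256,.38])-p).round(3))
E
```

```text
[ 0.46761644 -0.25972892] [-0.41685099 -1.85711361  0.95641311  0.96299658]
[ 0.397 -0.303  0.405] 0.9 [ 0.66  0.2  -0.15  1.96  0.03  0.99 -0.72]
to A [ 0.202 -0.248  0.001] to B [ 0.227 -0.512  0.025]
```

carry_out --pt "0.025 -0.031 0 0 0.085" --pt "0.05 -0.062 0 0 0.085" --pt "0.075 -0.093 0 0 0.085" --pt "0.1 -0.124 0 0 0.085" --pt "0.125 -0.155 0 0 0.085" --pt "0.15 -0.19 0 0 0.085" --pt "0.175 -0.225 0 0 0.085" --pt "0.19 -0.265 0 0 0.085"

```text
clock: 1.7
tcp_pos: [0.4829, 0.0111, 0.4046]
orientation: [-3.091, -0.559, -0.001]
contact_force: [0.3, 0.3, -0.4]
grip_width: 0.0852
gripper_force: 0.0
```

carry_out --pt "0.01 -0.04 0 0 0.085" --pt "0.015 -0.08 0 0 0.085" --pt "0.02 -0.12 0 0 0.085" --pt "0.025 -0.16 0 0 0.085" --pt "0.03 -0.19 0 0 0.085" --pt "0.035 -0.21 0 0 0.085" --pt "0.035 -0.22 0 0 0.085" --pt "0.035 -0.22 0 0 0.085"

```text
clock: 2.5
tcp_pos: [0.4374, 0.2286, 0.4045]
orientation: [-3.091, -0.562, 0.001]
contact_force: [-0.3, -0.6, 0.1]
grip_width: 0.0851
gripper_force: 0.0
```

```bash
python3 - <<'E'
from h import *
p,q=tool();c=cam("wrist");a=r.grab_frame("wrist")[:,:,::-1].copy()
cv2.imwrite("pics/w1raw.png",a)
S=1.5;a=cv2.resize(a,None,fx=S,fy=S)
for cc,rad,z,col in(((.431,.256),.014,.154,(0,0,255)),((.431,.256),.042,.114,(0,255,0))):
    cv2.polylines(a,[np.int32(S*proj("wrist",circ(cc,rad,z),c))],True,col,1)
cv2.imwrite("pics/w1.png",a)
print(p.round(3),r.get_obs()['clock'],r.get_obs()['joints'].round(2),"to B",q.inv().apply(np.array([.431,.256,.294])-p).round(3))
E
```

```text
[0.437 0.229 0.404] 2.55 [-0.13  0.22 -0.54  1.95  0.14  1.   -1.95] to B [ 0.004 -0.028  0.11 ]
```

View pics/w1.png

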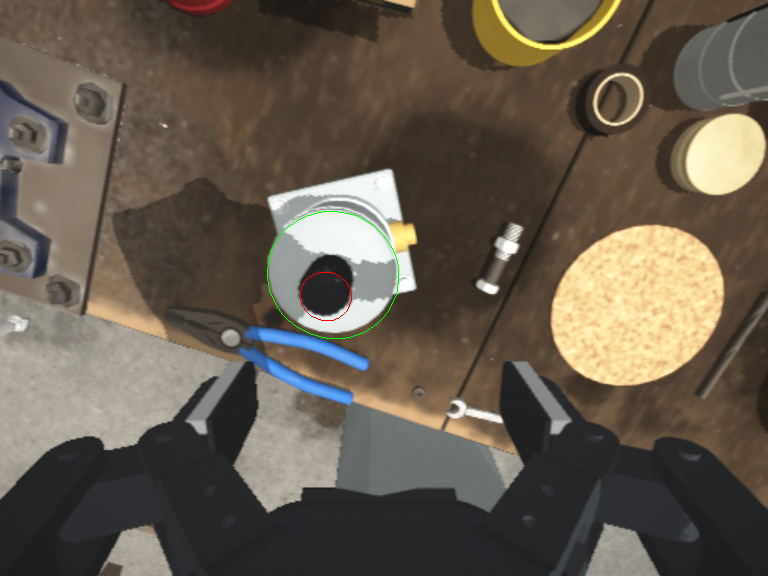

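The wrist view shows the cover rim spanning about (267–397, 208–333) and the knob top at (325,291). My overlay sits about 4 px low, roughly 3 mm. The whole pad is visible at about (637,305).

```bash
python3 - <<'E'
from h import *
p,q=tool();c=cam("wrist")
k=onplane("wrist",(325/1.5,291.5/1.5),.154,c);b=onplane("wrist",(332/1.5,270.5/1.5),.114,c);print(k,b)
hsv=cv2.cvtColor(cv2.imread("pics/w1raw.png"),cv2.COLOR_BGR2HSV)
m=cv2.inRange(hsv,(5,60,120),(22,200,255));N,l,s,cc=cv2.connectedComponentsWithStats(m)
e=cv2.fitEllipse(cv2.convexHull(max(cv2.findContours(np.uint8(l==l[203,425]),0,1)[0],key=len)));print(e,onplane("wrist",e[0],.004,c))
B=(k+b)/2;B[2]=.155+.138;print(B,"to",q.inv().apply(B-p))
E
```

```text
[0.43434229 0.2559808  0.154     ] [0.43594042 0.25691658 0.114     ]
((424.52032470703125, 202.99752807617188), (101.19119262695312, 121.84534454345703), 56.367950439453125) [ 0.47423694 -0.01733937  0.004     ]
[0.43514136 0.25644869 0.293     ] to [ 0.00769662 -0.02824744  0.11139709]
```

carry_out --pt "0.008 -0.028 0.01 0 0.085" --pt "0.008 -0.028 0.04 0 0.085" --pt "0.008 -0.028 0.07 0 0.085" --pt "0.008 -0.028 0.095 0 0.085" --pt "0.008 -0.028 0.107 0 0.085" --pt "0.008 -0.028 0.111 0 0.085" --pt "0.008 -0.028 0.111 0 0.06" --pt "0.008 -0.028 0.111 0 0.05" --force 50

```text
clock: 3.35
tcp_pos: [0.4362, 0.2569, 0.2948]
orientation: [-3.091, -0.558, -0.003]
contact_force: [0.5, -0.6, 0.2]
grip_width: 0.0583
gripper_force: 0.0
```

carry_out --pt "0 0 0 0 0.03" --pt "0 0 0 0 0.015" --pt "0 0 0 0 0.015" --pt "0 0 0 0 0.015" --pt "0 0 0 0 0.015" --pt "0 0 0 0 0.015" --pt "0 0 -0.002 0 0.015" --pt "0 0 -0.004 0 0.015"

```text
clock: 4.15
tcp_pos: [0.4354, 0.2568, 0.2972]
orientation: [-3.091, -0.559, 0.001]
contact_force: [1.6, 3.3, -5.8]
grip_width: 0.0271
gripper_force: 49.7
```

carry_out --pt "0 0 -0.005 0 0.015" --pt "0 0 -0.015 0 0.015" --pt "0 0 -0.03 0 0.015" --pt "0 0 -0.05 0 0.015" --pt "0 0 -0.07 0 0.015" --pt "0 0 -0.09 0 0.015" --pt "0 0 -0.1 0 0.015" --pt "0 0 -0.105 0 0.015"

```text
clock: 4.95
tcp_pos: [0.4357, 0.2566, 0.4037]
orientation: [3.091, 0.558, 0.002]
contact_force: [-0.2, 0.4, -3.5]
grip_width: 0.0268
gripper_force: 49.9
```

```bash
python3 - <<'E'
from h import *
p,q=tool();o=r.get_obs();print(p.round(4),o['contact_force'].round(1),o['moment'].round(2),o['grip_width'])
a=r.grab_frame("scene")[:,:,::-1];b=r.grab_frame("side")[:,:,::-1]
cv2.imwrite("pics/lift.png",np.hstack([cv2.resize(a[120:320,110:310],None,fx=2,fy=2),cv2.resize(b[150:350,160:360],None,fx=2,fy=2)]))
print("to pad",q.inv().apply(np.array([.469,-.015,p[2]])-p).round(3), "set height dz",p[2]-(.2972-.002-.044+.004)) 
E
```

```text
[0.4357 0.2566 0.4037] [-0.2  0.4 -3.5] [-0.01 -0.02 -0.03] 0.02682702520200733
to pad [-0.064  0.266  0.   ] set height dz 0.14854607950268933
```

View pics/lift.png

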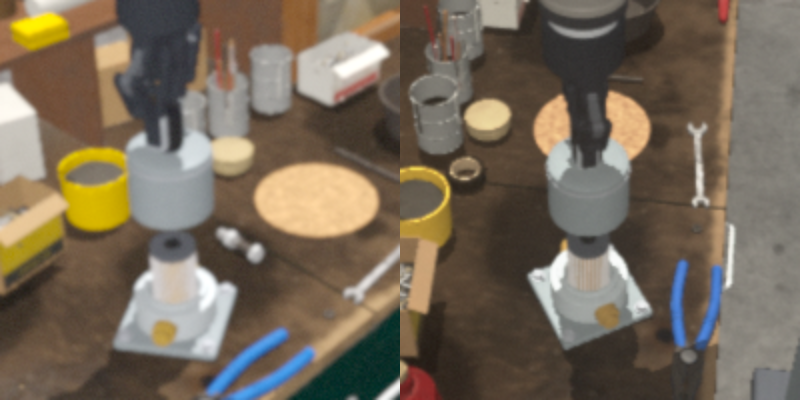

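The cover is held and upright, clear of the element, which is still standing in the bowl. Next it goes over the pad.

carry_out --pt "-0.004 0.015 0 0 0.015" --pt "-0.012 0.05 0 0 0.015" --pt "-0.022 0.09 0 0 0.015" --pt "-0.032 0.13 0 0 0.015" --pt "-0.042 0.17 0 0 0.015" --pt "-0.052 0.21 0 0 0.015" --pt "-0.06 0.245 0 0 0.015" --pt "-0.064 0.266 0 0 0.015"

```text
clock: 5.85
tcp_pos: [0.4683, -0.0182, 0.4015]
orientation: [3.092, 0.553, -0.004]
contact_force: [-0.1, -0.1, -4.7]
grip_width: 0.0267
gripper_force: 50.0
```

carry_out --pt "0 0 0.005 0 0.015" --pt "0 0 0.025 0 0.015" --pt "0 0 0.05 0 0.015" --pt "0 0 0.08 0 0.015" --pt "0 0 0.11 0 0.015" --pt "0 0 0.13 0 0.015" --pt "0 0 0.138 0 0.015" --pt "0 0 0.14 0 0.015"

```text
clock: 6.65
tcp_pos: [0.4684, -0.0142, 0.2616]
orientation: [-3.09, -0.56, 0.004]
contact_force: [0.0, 0.4, -3.3]
grip_width: 0.0267
gripper_force: 49.8
```

carry_out --pt "0 0 0.002 0 0.015" --pt "0 0 0.004 0 0.015" --pt "0 0 0.005 0 0.015" --pt "0 0 0.006 0 0.015" --pt "0 0 0.007 0 0.015" --pt "0 0 0.008 0 0.015" --pt "0 0 0.008 0 0.015" --pt "0 0 0.008 0 0.015"

```text
clock: 7.45
tcp_pos: [0.4689, -0.0148, 0.2547]
orientation: [-3.091, -0.559, 0.0]
contact_force: [-0.6, -0.0, -4.1]
grip_width: 0.0264
gripper_force: 49.8
```

carry_out --pt "0 0 0 0 0.015" --pt "0 0 0.0005 0 0.015" --pt "0 0 0.001 0 0.015" --pt "0 0 0.0015 0 0.015" --pt "0 0 0.002 0 0.015" --pt "0 0 0.002 0 0.015" --pt "0 0 0.002 0 0.015" --pt "0 0 0.002 0 0.015"

```text
clock: 8.25
tcp_pos: [0.4692, -0.0141, 0.2542]
orientation: [3.091, 0.56, 0.001]
contact_force: [-5.1, 1.5, 15.8]
grip_width: 0.0269
gripper_force: 51.5
```

carry_out --pt "0 0 -0.001 0 0.015" --pt "0 0 -0.001 0 0.025" --pt "0 0 -0.001 0 0.035" --pt "0 0 -0.001 0 0.045" --pt "0 0 -0.001 0 0.06" --pt "0 0 -0.001 0 0.075" --pt "0 0 -0.001 0 0.085" --pt "0 0 -0.001 0 0.085"

```text
clock: 9.05
tcp_pos: [0.4689, -0.0148, 0.2537]
orientation: [-3.091, -0.559, -0.0]
contact_force: [0.5, 0.1, -0.9]
grip_width: 0.0848
gripper_force: 0.0
```

carry_out --pt "0 0 -0.005 0 0.085" --pt "0 0 -0.02 0 0.085" --pt "0 0 -0.045 0 0.085" --pt "0 0 -0.075 0 0.085" --pt "0 0 -0.105 0 0.085" --pt "0 0 -0.13 0 0.085" --pt "0 0 -0.145 0 0.085" --pt "0 0 -0.15 0 0.085"

```text
clock: 9.85
tcp_pos: [0.4692, -0.0146, 0.4058]
orientation: [3.091, 0.559, 0.005]
contact_force: [-0.2, 0.4, -0.1]
grip_width: 0.0851
gripper_force: 0.0
```

carry_out --pt "0.01 -0.03 0 0 0.085" --pt "0.02 -0.07 0 0 0.085" --pt "0.03 -0.11 0 0 0.085" --pt "0.04 -0.15 0 0 0.085" --pt "0.05 -0.19 0 0 0.085" --pt "0.06 -0.22 0 0 0.085" --pt "0.063 -0.235 0 0 0.085" --pt "0.063 -0.235 0 0 0.085"

```text
clock: 10.65
tcp_pos: [0.4446, 0.2298, 0.4031]
orientation: [-3.089, -0.566, 0.002]
contact_force: [0.6, -0.0, 0.1]
grip_width: 0.0847
gripper_force: 0.0
```

```bash
python3 - <<'E'
from h import *
p,q=tool();c=cam("wrist");a=r.grab_frame("wrist")[:,:,::-1].copy()
cv2.imwrite("pics/w2raw.png",a)
S=1.5;a=cv2.resize(a,None,fx=S,fy=S)
for cc,rad,z,col in(((.435,.256),.024,.106,(0,0,255)),((.435,.256),.044,.050,(0,255,0)),((.469,-.015),.08,.004,(255,0,0))):
    cv2.polylines(a,[np.int32(S*proj("wrist",circ(cc,rad,z),c))],True,col,1)
cv2.imwrite("pics/w2.png",a)
print(p.round(4),r.get_obs()['clock'],"to B",q.inv().apply(np.array([.435,.256,.155+.084])-p).round(4))
E
```

```text
[0.4446 0.2298 0.4031] 10.7 to B [ 0.0005 -0.0277  0.1642]
```

View pics/w2.png

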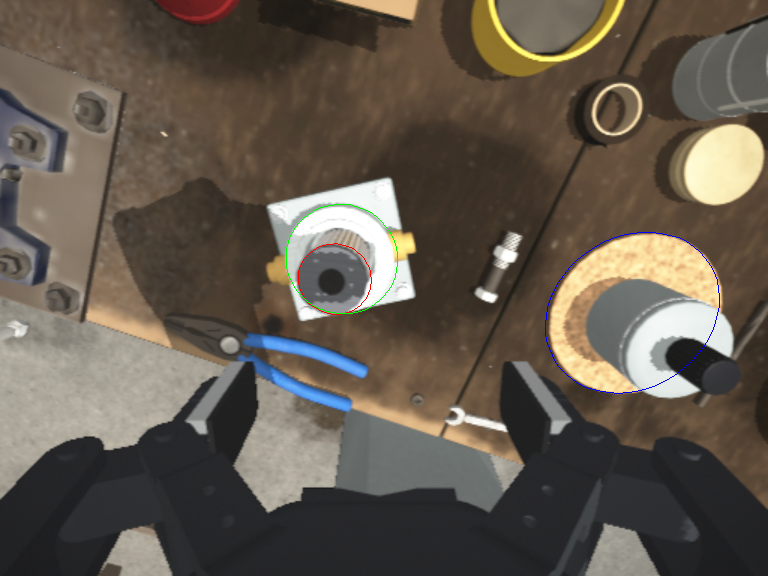

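The cover stands upright, well inside the pad. The element's top is centred at about (333,280), which matches the overlay, so I'm going down to grasp it at z≈0.088.

carry_out --pt "0 -0.02 0 0 0.085" --pt "0 -0.028 0.02 0 0.085" --pt "0 -0.028 0.055 0 0.085" --pt "0 -0.028 0.09 0 0.085" --pt "0 -0.028 0.125 0 0.085" --pt "0 -0.028 0.148 0 0.085" --pt "0 -0.028 0.158 0 0.085" --pt "0 -0.028 0.16 0 0.085" --force 40

```text
clock: 11.5
tcp_pos: [0.4359, 0.2523, 0.2427]
orientation: [3.09, 0.556, -0.003]
contact_force: [0.5, -0.7, 0.5]
grip_width: 0.085
gripper_force: 0.0
```

carry_out --pt "0 0 0 0 0.075" --pt "0 0 0 0 0.065" --pt "0 0 0 0 0.055" --pt "0 0 0 0 0.045" --pt "0 0 0 0 0.035" --pt "0 0 0 0 0.035" --pt "0 0 0 0 0.035" --pt "0 0 0 0 0.035"

```text
clock: 12.3
tcp_pos: [0.4363, 0.2545, 0.245]
orientation: [-3.09, -0.559, -0.004]
contact_force: [-0.1, 0.7, 5.8]
grip_width: 0.0484
gripper_force: 39.5
```

carry_out --pt "0 0 -0.004 0 0.035" --pt "0 0 -0.014 0 0.035" --pt "0 0 -0.035 0 0.035" --pt "0 0 -0.065 0 0.035" --pt "0 0 -0.1 0 0.035" --pt "0 0 -0.135 0 0.035" --pt "0 0 -0.16 0 0.035" --pt "0 0 -0.17 0 0.035"

```text
clock: 13.1
tcp_pos: [0.4359, 0.2538, 0.4167]
orientation: [-3.091, -0.559, -0.006]
contact_force: [-0.3, -0.7, -2.3]
grip_width: 0.0479
gripper_force: 41.0
```

```bash
python3 - <<'E'
from h import *
p,q=tool();o=r.get_obs();print(p.round(4),o['contact_force'].round(1),o['grip_width'])
for P in((.51,-.02),(.468,-.2),(.468,-.26)): print(P,q.inv().apply(np.array([*P,p[2]])-p).round(3))
E
```

```text
[0.4359 0.2538 0.4167] [-0.3 -0.7 -2.3] 0.047930088032498375
(0.51, -0.02) [-0.026  0.282 -0.   ]
(0.468, -0.2) [-0.129  0.436 -0.001]
(0.468, -0.26) [-0.15   0.493 -0.001]
```

carry_out --pt "-0.001 0.015 0 0 0.035" --pt "-0.005 0.05 0 0 0.035" --pt "-0.009 0.09 0 0 0.035" --pt "-0.013 0.13 0 0 0.035" --pt "-0.017 0.17 0 0 0.035" --pt "-0.02 0.21 0 0 0.035" --pt "-0.023 0.25 0 0 0.035" --pt "-0.026 0.282 0 0 0.035"

```text
clock: 13.9
tcp_pos: [0.5099, -0.0224, 0.4128]
orientation: [3.092, 0.556, -0.003]
contact_force: [0.6, 0.3, -2.0]
grip_width: 0.0485
gripper_force: 41.0
```

carry_out --pt "-0.02 0.03 0 0 0.035" --pt "-0.04 0.06 0 0 0.035" --pt "-0.06 0.09 0 0 0.035" --pt "-0.08 0.12 0 0 0.035" --pt "-0.095 0.142 0 0 0.035" --pt "-0.102 0.153 0 0 0.035" --pt "-0.103 0.155 0 0 0.035" --pt "-0.103 0.155 0 0 0.035"

```text
clock: 14.7
tcp_pos: [0.4682, -0.1999, 0.4134]
orientation: [-3.09, -0.56, 0.0]
contact_force: [-0.2, 0.5, -1.7]
grip_width: 0.0479
gripper_force: 40.9
```

```bash
python3 - <<'E'
from h import *
p,q=tool();c=cam("wrist");a=r.grab_frame("wrist")[:,:,::-1].copy()
cv2.imwrite("pics/w3raw.png",a)
S=1.5;a=cv2.resize(a,None,fx=S,fy=S)
for cc,rad,z,col in(((.468,-.260),.073,.059,(0,255,255)),((.468,-.260),.055,.005,(255,0,255))):
    cv2.polylines(a,[np.int32(S*proj("wrist",circ(cc,rad,z),c))],True,col,1)
cv2.imwrite("pics/w3.png",a)
print(p.round(4),r.get_obs()['clock'],r.get_obs()['joints'].round(2),"to pan",q.inv().apply(np.array([.468,-.260,.235])-p).round(4))
E
```

```text
[ 0.4682 -0.1999  0.4134] 14.75 [ 0.52  0.21 -0.28  1.92  0.07  1.02 -1.  ] to pan [-0.0213  0.0564  0.1783]
```

View pics/w3.png

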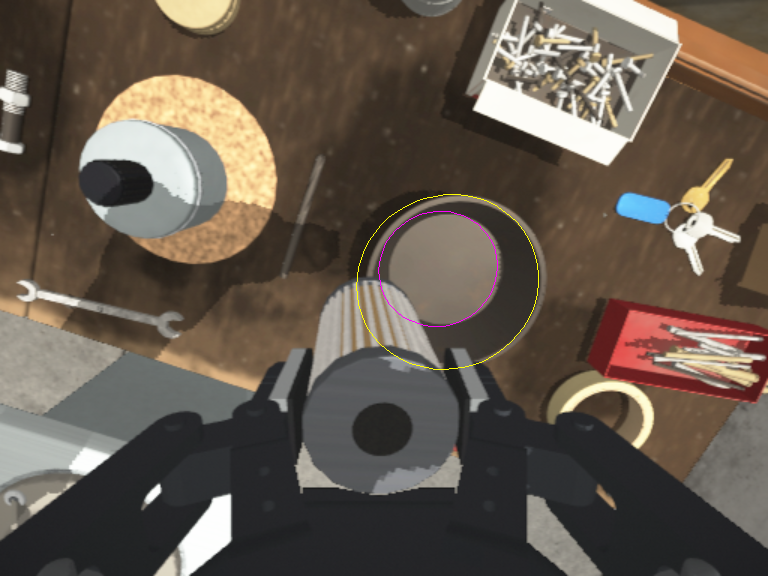

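The wrist view shows the element held straight. The pan rim is centred at about (456,284) and its floor at (444,269), about 6 px to the right of the overlay.

```bash
python3 - <<'E'
from h import *
p,q=tool();c=cam("wrist")
a=onplane("wrist",(456/1.5,284/1.5),.059,c);b=onplane("wrist",(444/1.5,269/1.5),.005,c);print(a,b)
P=(a+b)/2;P[2]=.234;print(P,q.inv().apply(P-p).round(4))
E
```

```text
[ 0.47347799 -0.26476416  0.059     ] [ 0.4721926  -0.26371578  0.005     ]
[ 0.4728353  -0.26423997  0.234     ] [-0.0188  0.0625  0.1794]
```

carry_out --pt "-0.003 0.01 0 0 0.035" --pt "-0.009 0.03 0 0 0.035" --pt "-0.015 0.05 0 0 0.035" --pt "-0.018 0.06 0 0 0.035" --pt "-0.019 0.0625 0.01 0 0.035" --pt "-0.019 0.0625 0.03 0 0.035" --pt "-0.019 0.0625 0.055 0 0.035" --pt "-0.019 0.0625 0.08 0 0.035"

```text
clock: 15.55
tcp_pos: [0.4722, -0.2647, 0.3324]
orientation: [-3.09, -0.561, -0.001]
contact_force: [0.5, -0.0, -2.0]
grip_width: 0.0482
gripper_force: 41.0
```

carry_out --pt "0 0 0.02 0 0.035" --pt "0 0 0.04 0 0.035" --pt "0 0 0.06 0 0.035" --pt "0 0 0.075 0 0.035" --pt "0 0 0.083 0 0.035" --pt "0 0 0.088 0 0.035" --pt "0 0 0.09 0 0.035" --pt "0 0 0.09 0 0.035"

```text
clock: 16.35
tcp_pos: [0.4723, -0.2659, 0.244]
orientation: [3.091, 0.559, 0.001]
contact_force: [-0.3, -0.6, -1.1]
grip_width: 0.0482
gripper_force: 40.9
```

carry_out --pt "0 0 0.001 0 0.035" --pt "0 0 0.002 0 0.035" --pt "0 0 0.003 0 0.035" --pt "0 0 0.004 0 0.035" --pt "0 0 0.005 0 0.035" --pt "0 0 0.006 0 0.035" --pt "0 0 0.006 0 0.035" --pt "0 0 0.006 0 0.035"

```text
clock: 17.15
tcp_pos: [0.4721, -0.266, 0.2377]
orientation: [-3.091, -0.559, 0.0]
contact_force: [0.1, 0.3, -1.8]
grip_width: 0.0477
gripper_force: 40.9
```

carry_out --pt "0 0 0.001 0 0.035" --pt "0 0 0.0015 0 0.035" --pt "0 0 0.002 0 0.035" --pt "0 0 0.0025 0 0.035" --pt "0 0 0.003 0 0.035" --pt "0 0 0.003 0 0.035" --pt "0 0 0.003 0 0.035" --pt "0 0 0.003 0 0.035"

```text
clock: 17.95
tcp_pos: [0.4721, -0.266, 0.2347]
orientation: [3.091, 0.559, 0.0]
contact_force: [0.6, -0.0, -1.7]
grip_width: 0.0479
gripper_force: 40.9
```

carry_out --pt "0 0 0.0005 0 0.035" --pt "0 0 0.001 0 0.035" --pt "0 0 0.0015 0 0.035" --pt "0 0 0.0015 0 0.035" --pt "0 0 0.0015 0 0.035" --pt "0 0 0.0015 0 0.035" --pt "0 0 0.0015 0 0.035" --pt "0 0 0.0015 0 0.035"

```text
clock: 18.75
tcp_pos: [0.4726, -0.2658, 0.2342]
orientation: [3.091, 0.559, 0.002]
contact_force: [-0.6, 2.4, 8.6]
grip_width: 0.0484
gripper_force: 41.7
```

carry_out --pt "0 0 -0.0005 0 0.035" --pt "0 0 -0.0005 0 0.045" --pt "0 0 -0.0005 0 0.05" --pt "0 0 -0.0005 0 0.055" --pt "0 0 -0.0005 0 0.065" --pt "0 0 -0.0005 0 0.075" --pt "0 0 -0.0005 0 0.08" --pt "0 0 -0.0005 0 0.08"

```text
clock: 19.55
tcp_pos: [0.4721, -0.2661, 0.2337]
orientation: [3.091, 0.559, 0.0]
contact_force: [-0.1, 0.2, -0.2]
grip_width: 0.0802
gripper_force: 0.0
```

carry_out --pt "0 0 -0.004 0 0.08" --pt "0 0 -0.015 0 0.08" --pt "0 0 -0.035 0 0.08" --pt "0 0 -0.065 0 0.08" --pt "0 0 -0.1 0 0.08" --pt "0 0 -0.135 0 0.08" --pt "0 0 -0.16 0 0.08" --pt "0 0 -0.165 0 0.08"

```text
clock: 20.35
tcp_pos: [0.4728, -0.2663, 0.4031]
orientation: [3.087, 0.558, 0.009]
contact_force: [0.7, 0.2, 0.5]
grip_width: 0.0804
gripper_force: 0.0
```

```bash
python3 - <<'E'
from h import *
a=r.grab_frame("scene")[:,:,::-1];b=r.grab_frame("wrist")[:,:,::-1]
cv2.imwrite("pics/end.png",np.hstack([cv2.resize(a[120:290,200:400],(400,340)),cv2.resize(b,(400,340))]))
E
```

```text
(no output)
```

View pics/end.png

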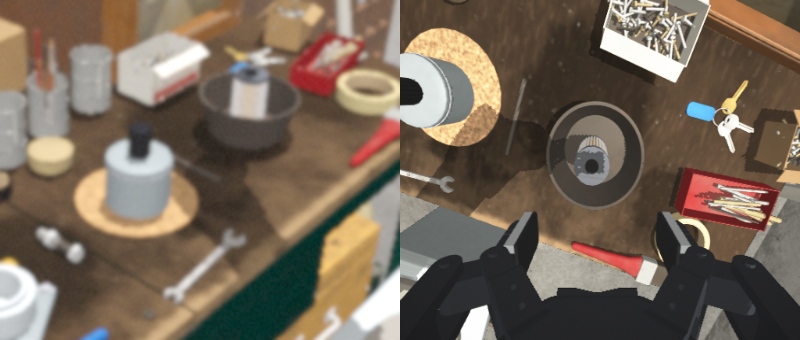

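The cover is upright on the pad, the element stands upright in the middle of the pan, and the gripper is clear of everything.

```bash
python3 -c "
from bench import r
print(r.hand_in())"
```

```text
the job is handed in; nothing more can be done
None
```

The job is handed in at about 20 s of the 58 s allowed: the cover stands upright wholly on the cork pad, and the filter element stands upright on the pan floor; hand-in returned no verdict.

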